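Load the pill cassette into its bedside dock

TASK

Load the blue pill cassette into the white dock: push it along the deck so that it tips into the well and its tongue hooks under the lip at the far end, then swing the hinged clamp over and press it fully closed so that the cassette is driven down flat and stays home. Leave the pill bottle, the tumbler and the dish where they are.

Things in the scene. Friction and masses are not known exactly. Their poses are not given: they have to be found in the camera images.
- dock: White dock, fixed on a black tray. Origin: on the tray floor (8 mm above the work surface), under the loading deck's end, mid-width. x runs along the channel from deck to lip, y across, z up. Heights are above this origin. Deck: x -115 to 0 mm, top 26 mm high, last 5 mm bevelled 45 degrees down, rear end open. Side walls all along: 30 mm high, inner faces y = +-25, outer +-31 mm.
- lip (a point): Mid-point of the lower front edge of the lip at the far end of the dock's well. Well: dock x 0 to 121 mm, floor 8 mm high. Lip (grey): x 111 to 129 mm, underside 20 mm, top 25 mm high, over the full width; a solid stop closes the space under it at x = 121 mm. Axes as the dock's.
- pad_top (a point): Centre of the top of a black sprung pad in the well, 22 x 30 mm, at dock x = 30 mm. Free, it stands 8 mm above the well floor; a push sinks it flush (1.5 N at first, 2.6 N when flush). It holds the tail of a hooked cassette about 10 mm up until that is pressed down.
- cassette_center (a point): Centre of the body of the loose blue pill cassette with four white lids, about 100 g: 100 mm long (x, to the toe), 44 wide, 22 high (z up). Starts flat on the deck, toe to the lip; tail 50 mm behind this point. Pushed, it tips toe down off the deck; pushed on to the stop, its tail drops onto the pad. Home: flat on the well floor, tail 0 to 5 mm beyond the deck's end.
- tongue_tip (a point): Mid-point of the front edge of the cassette's tongue, 66 mm ahead of the cassette's middle and 2.5 mm above its underside. The tongue goes on from the underside at the toe: 16 mm long, 36 mm wide, 5 mm thick. Axes as the cassette's.
- clamp (a joint): Angle (rad) of the clamp, a grey bar with an orange end, hinged beside the dock's +y wall about an axis along the dock's x. 0 = closed, level across the cassette; 1.57 = upright; more = leaning outwards (to the dock's +y). Range -0.03 to 2.3. Stiff (0.14 N m, about 3 N at its end): it stays where it is left, even against the sprung pad.
- clamp_hinge (a point): Mid-point of the clamp's hinge axis: dock x 30 mm, y 36 mm, z 35 mm. Axes as the dock's.
- clamp_tip (a point): Centre of the clamp's orange end, 53 mm from the hinge axis (the bar ends at 59 mm). Bar 24 mm wide along the dock's x, 5 mm thick, with a 2.5 mm rubber foot, 24 to 48 mm from the hinge, on the side that faces the cassette when closed. Closed, the bar's top is 37.5 mm above the dock's origin and the foot just meets the seated cassette's top.
- pill_bottle: Bystander: frosted plastic pill bottle, 44 mm across, 75 mm tall, origin at the centre of its base.
- tumbler: Bystander: glass tumbler, 68 mm across, 95 mm tall, origin at the centre of its base.
- dish: Bystander: small ceramic dish, 90 mm across, 20 mm tall, origin at the centre of its base.

How it is judged:
By the outcome, as a careful person would: the job done as asked, in the order asked, and still so for the second after the job is handed in, with the robot touching nothing.
It also fails if it takes over 48 s, if anything falls off the work surface, if the arm or the gripper's body presses on something with over 40 N, if the wrist force passes 120 N, or if a joint passes its speed limit or range.

ROBOT

A 6-joint arm with a two-finger parallel gripper is mounted at the origin on the work surface. World frame = base frame: x ahead of the robot, y to its left, z up, the work surface at z = 0. Lengths are in m, angles in rad, forces in N, time in s.
With the tool pointing down it reaches from about 0.3 to 0.875 m from the base axis. Payload 6.4 kg.
Tool frame: the origin (TCP) lies on the centre line of the jaws, within the pads' length; the fingertips stand 14 mm ahead of it and the grasp point (between the pads) lies 5 mm behind it; z points along the fingers, y is the direction in which the jaws open and shut (so a half turn about z gives the same grasp; the last joint's range is limited). The gripper opens to 85 mm and grips with 20 to 120 N. Pads are 22 mm wide; open, the fingers measure 114 mm over their backs; the gripper's body (76 mm by 85 mm) begins 54 mm behind the grasp point. The pads swing forward as they close: fully open they stand 13 mm farther back than shut.
Start: joints at [-1.377, 0.181, 1.607, -0, 1.354, -0.206], TCP at [0.224, -0.53, 0.245] pointing down, gripper open.
Joint ranges: [-2.99, 2.99], [-0.89, 2.07], [0.3, 2.58], [-1.14, 4.28], [0, 2.63], [-3.12, 3.12]. Speed limits (rad/s): [2.57, 2.57, 3.01, 3.14, 3.14, 3.14].

INTERFACE

Orientations are given as a unit quaternion [w, x, y, z].
In Python, from bench import * gives the robot as it stands.
- The arm moves only by the tool servo_tool, never from a script. Its argument "plan" is a list that holds one entry, the list of rows, each a list of 5 numbers: the shift along the world's x, y, z in m, then the turn about the world's z in rad, then the gripper command: -1 is shut, 1 is fully open, values between are in proportion. In form: [[[tx, ty, tz, roll, claw], ...]]. A call has 1 to 8 rows; each row shifts and turns the commanded pose from where the row before left it; what a row does not reach is not made up. A row lasts 1/10 s, in which the tool goes at most 50 mm and 8.59 degrees, less where a joint would pass 70% of its speed; a pose out of reach is approached as far as the arm can. A call with a gripper value outside its range is refused whole. The fingers move at their own pace and stop on an object; the grip force is fixed at half the most. Time passes only in rows, so rows that do not move let the fingers close. It gives the time, the measured TCP pose, the force and the opening at its end, in the units of the state.
- get_obs(): the state, without advancing time (a new reading comes with each control period).
- camera(name): name is "side" or "top" or "wrist"; returns a dict with "img" (400x640x3 uint8, blue, green, red), "camera_matrix" (3x3 intrinsics, pixels), "rvec" (rotation vector, rad) and "tvec" (3), from world to camera coordinates, as OpenCV has them. Camera axes: x right, y down, z forward; pixel columns grow to the right and rows downward; lengths in m; the calibration is good to about 2 mm. The wrist camera is an equidistant fisheye: a pixel r from the principal point sees the ray r / f radians off the axis. A picture is of the moment at which its call begins. There is no depth.
- hand_in(): hands the job in, once; it reports no verdict.
Trained networks look in a picture, given as the dict that the camera call returned (one of the last four; its "shot" number tells which), for a name from the list of things; names that differ only in an ending like _2 or _b are one class to them, and where a whole thing is asked for, a point or a joint stands for the part that bears it (a point fixed in the world has none). Each returns a list of dicts, best first, with "conf" (0 to 1); they miss things now and then, are a little off and sometimes report something else, mostly with a low value. They report only what shows in the picture. A call takes as long as a camera call.
- trace(picture, thing): "mask" (400x640 bool, what is visible of it) and "rect" ([left, top, right, bottom] as shares, 0 to 1, of the picture: columns of its width, rows of its height, round what is visible of it).
- pinpoint(picture, thing): "centre" ([row, column] as shares, 0 to 1, of the picture: columns of its width, rows of its height: a listed point, or the origin of a listed thing).
The state is a dict: "time_s": time; "q": joint angles; "dq": joint speeds; "joint_efforts": joint torques, N m; "eef_pos": TCP position; "eef_rot": TCP orientation; "wrist_force": force on the tool from outside, world axes, zero at the start; "torque": the same for the moment, N m; "opening": opening from 0.0 (shut) to 1.0 (fully open).
Only numpy, scipy, OpenCV 4.12 (cv2) and the standard library are available. Lean on these libraries where they do the work, as an engineer would, in place of code of your own. Each camera call takes 0.05 s, during which the arm holds its last target.

## Working session

There is one attempt and no reset: what is moved stays moved. The work goes in short steps, Python scripts to look and compute and a tool call to move; the robot and the scene stay as the last step left them, time stands still between calls to the robot, and variables do not carry over. Pictures are saved under pics/ and viewed, and the job is handed in when it is done.

Besides the shell and the picture viewer there is one more tool, called after "Request:" as name(argument=value, ...), one argument or row to a line, values as JSON. servo_tool: Moves the arm, as the interface text tells. Its arguments: {"type":"object","properties":{"plan":{"type":"array"}},"required":["plan"]}

```bash
ls; mkdir -p pics; python3 - <<'E'
from bench import *
import cv2
for n in ["side","top","wrist"]:
    c=camera(n); cv2.imwrite(f"pics/a_{n}.png",c["img"])
    print(n,c["shot"],c["rvec"],c["tvec"],c["camera_matrix"].tolist() if hasattr(c["camera_matrix"],'tolist') else c["camera_matrix"])
    if n!="wrist":
        for t in ["dock","lip","pad_top","cassette_center","tongue_tip","clamp_hinge","clamp_tip","pill_bottle","tumbler","dish"]:
            try:
                r=pinpoint(c,t); print(t,[( [round(r_["centre"][1]*640,1),round(r_["centre"][0]*400,1)],round(r_["conf"],2)) for r_ in r[:2]])
            except Exception as e: print(t,e)
o=get_obs(); print(o)
E
```

```text
pics
side 1 [ 2.14281318 -0.02621865  0.01803622] [-0.67306002  0.07377591  0.69963377] [[413.3725602345374, 0.0, 317.1995780713934], [0.0, 413.3725602345374, 202.22093955166014], [0.0, 0.0, 1.0]]
dock [([274.8, 234.7], 0.68)]
lip [([284.4, 193.8], 0.62)]
pad_top []
cassette_center [([270.9, 229.0], 0.89)]
tongue_tip [([279.1, 208.1], 0.57)]
clamp_hinge [([257.9, 206.7], 0.94)]
clamp_tip [([239.9, 185.1], 0.86)]
pill_bottle [([357.4, 186.2], 0.7)]
tumbler [([396.5, 308.2], 0.89)]
dish [([374.1, 223.1], 0.68)]
top 2 [ 2.15601592 -2.1684331   0.09590112] [0.02837345 0.68591667 0.70931175] [[453.1795925701011, 0.0, 318.01077742809673], [0.0, 453.1795925701011, 202.181121856416], [0.0, 0.0, 1.0]]
dock [([333.5, 253.7], 0.66)]
lip [([263.9, 246.2], 0.65), ([308.5, 292.5], 0.3)]
pad_top [([311.6, 252.4], 0.54)]
cassette_center [([351.9, 256.9], 0.61)]
tongue_tip [([311.0, 252.5], 0.67)]
clamp_hinge [([313.3, 276.0], 0.66)]
clamp_tip [([306.6, 294.6], 0.85)]
pill_bottle [([234.8, 157.4], 0.67)]
tumbler [([431.3, 150.3], 0.62), ([310.4, 252.6], 0.47)]
dish [([316.3, 149.9], 0.95), ([307.2, 2
[... 179 characters left out ...]
02034760135], [0.0, 0.0, 1.0]]
{'time_s': 1.15, 'q': array([-1.37730435e+00,  1.80787596e-01,  1.60698901e+00,  3.84823241e-05,
        1.35375978e+00, -2.06281446e-01]), 'dq': array([-0.00077757, -0.00043527, -0.00055706,  0.00084449, -0.00036097,
       -0.00094353]), 'joint_efforts': array([ 2.38638699e-03, -4.44849050e+01, -3.51679337e+01, -1.55431671e-04,
        8.50449123e-04, -2.44944566e-06]), 'eef_pos': array([ 0.22383909, -0.52968002,  0.24530076]), 'eef_rot': array([2.82537201e-05, 9.80089901e-01, 1.98554238e-01, 1.86095853e-05]), 'wrist_force': array([-0.68817455,  0.82206824,  0.03193504]), 'torque': array([-0.01760844,  0.05269111, -0.01781105]), 'opening': 1.0013302299460347}
```

View pictures.

View pics/a_side.png

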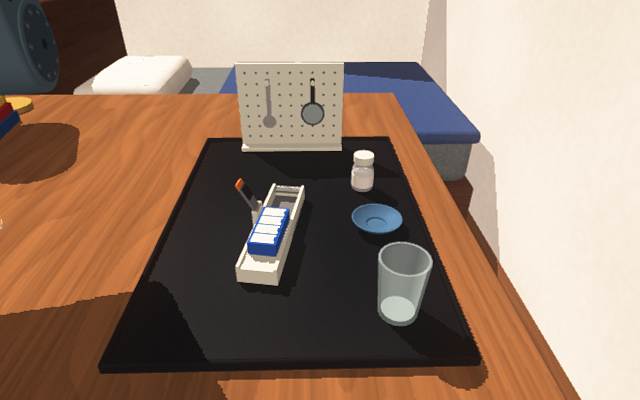

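View pics/a_top.png

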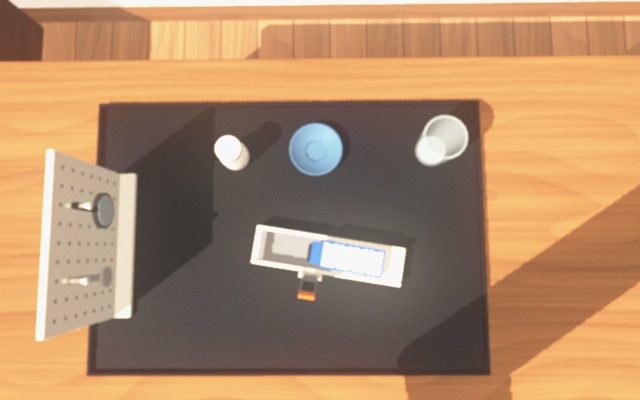

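View pics/a_wrist.png

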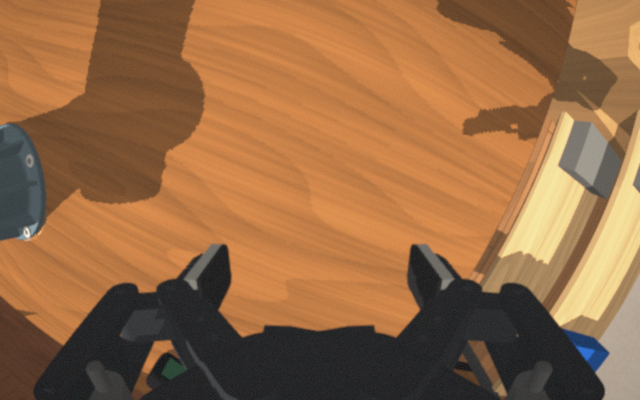

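```bash
cat > h.py <<'E'
import numpy as np, cv2
from scipy.optimize import least_squares
SIDE=dict(rvec=np.array([2.14281318,-0.02621865,0.01803622]),tvec=np.array([-0.67306002,0.07377591,0.69963377]),K=np.array([[413.3725602,0,317.19957807],[0,413.3725602,202.22093955],[0,0,1]]))
TOP=dict(rvec=np.array([2.15601592,-2.1684331,0.09590112]),tvec=np.array([0.02837345,0.68591667,0.70931175]),K=np.array([[453.17959257,0,318.01077743],[0,453.17959257,202.18112186],[0,0,1]]))
def proj(c,P):
    return cv2.projectPoints(np.asarray(P,float).reshape(-1,1,3),c['rvec'],c['tvec'],c['K'],None)[0].reshape(-1,2)
def ray(c,uv):
    R=cv2.Rodrigues(c['rvec'])[0]; d=R.T@np.linalg.inv(c['K'])@np.array([uv[0],uv[1],1]); return -R.T@c['tvec'],d/np.linalg.norm(d)
def atz(c,uv,z):
    o,d=ray(c,uv); return o+d*(z-o[2])/d[2]
def tri(uv1,uv2):
    o1,d1=ray(SIDE,uv1);o2,d2=ray(TOP,uv2)
    A=np.stack([d1,-d2],1); s=np.linalg.lstsq(A,o2-o1,rcond=None)[0]
    p,q=o1+s[0]*d1,o2+s[1]*d2
    return (p+q)/2,np.linalg.norm(p-q)
E
python3 - <<'E'
from h import *
S=dict(dock=(274.8,234.7),lip=(284.4,193.8),cas=(270.9,229.0),tongue=(279.1,208.1),hinge=(257.9,206.7),tip=(239.9,185.1),bottle=(357.4,186.2),tumbler=(396.5,308.2),dish=(374.1,223.1))
T=dict(dock=(333.5,253.7),lip=(263.9,246.2),cas=(351.9,256.9),tongue=(311,252.5),hinge=(313.3,276),tip=(306.6,294.6),bottle=(234.8,157.4),tumbler=(431.3,150.3),dish=(316.3,149.9))
for k in S: p,e=tri(S[k],T[k]); print(k,p.round(4),round(e,4))
for n,c in (("S",SIDE),("T",TOP)): print(n,ray(c,(320,200)))
E
```

```text
dock [ 0.6012 -0.0008  0.0139] 0.0007
lip [0.6138 0.1143 0.0249] 0.0016
cas [ 0.5974 -0.0293  0.0471] 0.0013
tongue [0.6058 0.0361 0.0437] 0.0037
hinge [0.5693 0.0325 0.0496] 0.0046
tip [0.5425 0.0416 0.0878] 0.0014
bottle [0.7639 0.1678 0.009 ] 0.0066
tumbler [ 0.7771 -0.1693  0.0123] 0.0017
dish [0.7763 0.0272 0.0157] 0.0031
S (array([ 0.65742878, -0.56551389,  0.44263024]), array([ 0.03009188,  0.84313259, -0.53686302]))
T (array([0.60987009, 0.01436392, 0.77605544]), array([ 0.10708781,  0.00910261, -0.9942079 ]))
```

```bash
python3 - <<'E'
import cv2
a=cv2.imread("pics/a_top.png")[215:310,240:420]; cv2.imwrite("pics/b_top.png",cv2.resize(a,None,fx=4.4,fy=4.4,interpolation=cv2.INTER_CUBIC))
a=cv2.imread("pics/a_side.png")[165:295,220:320]; cv2.imwrite("pics/b_side.png",cv2.resize(a,None,fx=4.6,fy=4.6,interpolation=cv2.INTER_CUBIC))
E
```

```text
(no output)
```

View pics/b_top.png

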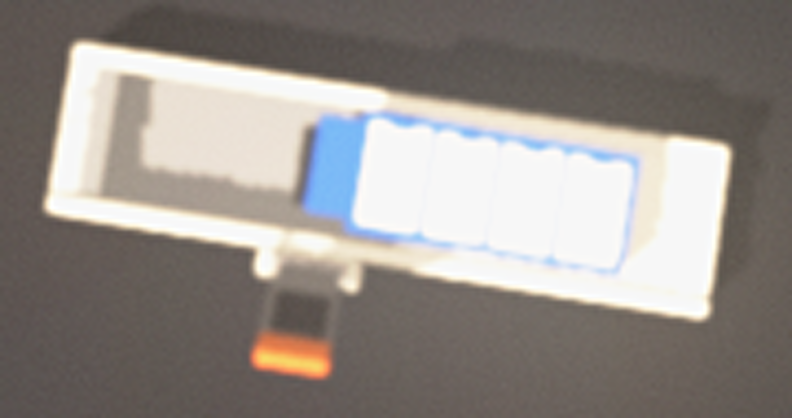

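View pics/b_side.png

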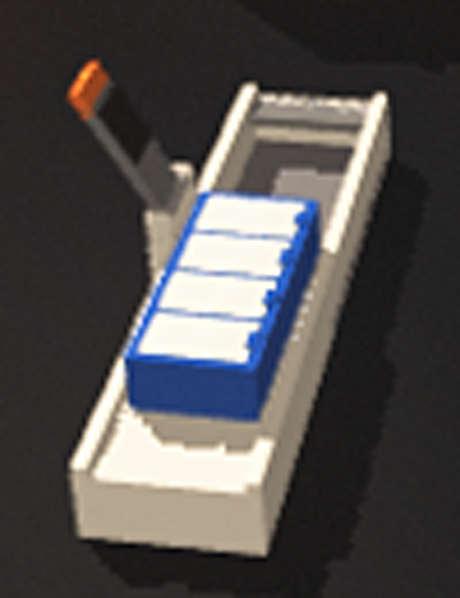

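```bash
cat >> h.py <<'E'
def d2w(p,D):
    p=np.asarray(p,float).reshape(-1,3); c,s=np.cos(D[2]),np.sin(D[2])
    return np.stack([D[0]+c*p[:,0]-s*p[:,1],D[1]+s*p[:,0]+c*p[:,1],p[:,2]+0.008],1)
def w2d(P,D):
    P=np.asarray(P,float).reshape(-1,3)-[D[0],D[1],0.008]; c,s=np.cos(D[2]),np.sin(D[2])
    return np.stack([c*P[:,0]+s*P[:,1],-s*P[:,0]+c*P[:,1],P[:,2]],1)
E
python3 - <<'E'
from h import *
t=[((-.115,-.031,.03),(406.1,248.4)),((-.115,.031,.03),(401.1,287)),((.129,-.031,.03),(256.8,224.5)),((.129,.031,.03),(250.2,263.2))]
s=[((-.115,.031,.03),(235.7,266.7)),((-.115,.031,0),(237.4,282.4)),((-.115,-.031,0),(278.3,285.2)),((.129,.031,.03),(274.3,183)),((.129,-.031,.03),(303.7,185.7))]
def f(D,T,S):
    r=[]
    for c,L in((TOP,T),(SIDE,S)):
        if L: r.append((proj(c,d2w([l[0] for l in L],D))-[l[1] for l in L]).ravel())
    return np.concatenate(r)
for T,S in((t,[]),([],s),(t,s)):
    o=least_squares(f,[.6,0,1.46],args=(T,S)); print(o.x.round(4),o.fun.round(1))
D=o.x
P=dict(cas=[ 0.5974,-0.0293,0.0471],tongue=[0.6058,0.0361,0.0437],hinge=[0.5693,0.0325,0.0496],tip=[0.5425,0.0416,0.0878],lip=[0.6138,0.1143,0.0249])
for k in P: print(k,w2d(P[k],D).round(4))
E
```

```text
[0.5976 0.0015 1.4096] [-0.3  0.  -0.6 -0.2  0.4  0.5  0.6 -0.3]
[6.0080e-01 7.0000e-04 1.4083e+00] [-0.2 -0.1  0.2 -0.6  0.   0.7 -1.1  0.1  1.  -0.3]
[5.9930e-01 1.3000e-03 1.4116e+00] [-0.3 -1.1 -0.5 -1.3  0.5 -0.3  0.7 -1.2 -0.9 -0.3 -0.5 -0.8 -0.7  0.4
 -2.   0.  -0.  -0.5]
cas [[-0.0305 -0.003   0.0391]]
tongue [[ 0.0354 -0.0009  0.0357]]
hinge [[0.0261 0.0345 0.0416]]
tip [[0.0308 0.0624 0.0798]]
lip [[0.1139 0.0036 0.0169]]
```

Request:
servo_tool(
  plan=[
    [[0.026,0.03,0,0.126,-1],[0.026,0.03,0,0.126,-1],[0.026,0.03,0,0.126,-1],[0.026,0.03,0,0.126,-1],[0.026,0.03,0,0.126,-1],[0.026,0.03,0,0.126,-1],[0.026,0.03,0,0.126,-1],[0.026,0.03,0,0.126,-1]],
  ],
)

```text
time_s: 1.95
eef_pos: [0.4327, -0.2883, 0.2455]
eef_rot: [0.0, 0.761, 0.649, 0.0]
wrist_force: [0.5, -0.1, -0.4]
opening: -0.003
```

Request:
servo_tool(
  plan=[
    [[0.029,0.033,0,0,-1],[0.029,0.033,0,0,-1],[0.029,0.033,-0.02,0,-1],[0.029,0.033,-0.03,0,-1],[0.029,0.033,-0.03,0,-1],[0,0,-0.04,0,-1],[0,0,-0.025,0,-1],[0,0,0,0,-1]],
  ],
)

```text
time_s: 2.75
eef_pos: [0.5705, -0.1268, 0.0995]
eef_rot: [-0.004, 0.762, 0.648, -0.002]
wrist_force: [-0.0, -0.3, 0.8]
opening: -0.001
```

```bash
python3 - <<'E'
from bench import *
import cv2
c=camera("side"); a=c["img"][120:320,180:380]; cv2.imwrite("pics/c_side.png",cv2.resize(a,None,fx=3,fy=3,interpolation=cv2.INTER_CUBIC))
o=get_obs(); print(o["eef_pos"],o["wrist_force"],o["time_s"])
from h import *
print(w2d(o["eef_pos"],[.5993,.0013,1.4116]))
E
```

```text
[ 0.57202501 -0.12785318  0.10216482] [-0.08542219  0.27579249 -0.33692409] 2.8
[[-0.1318438   0.00645612  0.09416482]]
```

View pics/c_side.png

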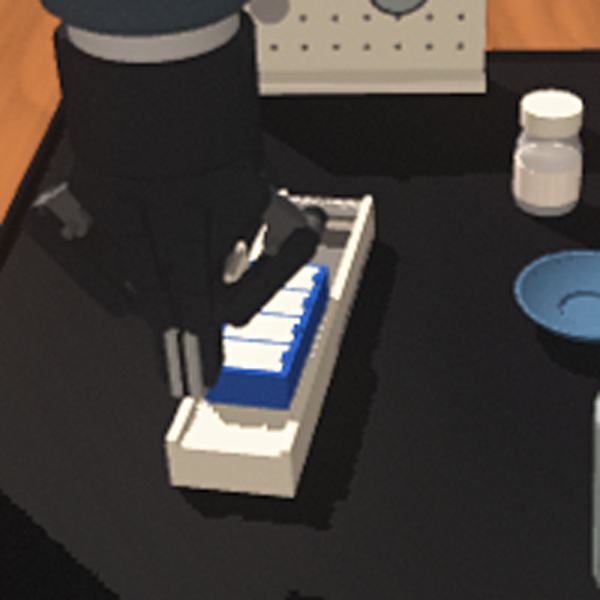

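Request:
servo_tool(
  plan=[
    [[0.007,0.003,0,0,-1],[0,0,-0.02,0,-1],[0,0,-0.02,0,-1],[0,0,-0.006,0,-1],[0,0,0,0,-1]],
  ],
)

```text
time_s: 3.3
eef_pos: [0.5809, -0.126, 0.0587]
eef_rot: [0.0, 0.762, 0.647, 0.0]
wrist_force: [0.3, -0.2, 0.9]
opening: 0.002
```

```bash
cat > snap.py <<'E'
import sys
from bench import *
import cv2
from h import *
n=sys.argv[1]; cams=sys.argv[2:]
for k in cams:
    c=camera(k)
    box={"side":(150,300,200,350),"top":(205,310,240,420)}.get(k,(0,400,0,640)); a=c["img"][box[0]:box[1],box[2]:box[3]]
    f=4 if k!="wrist" else 1
    cv2.imwrite(f"pics/{n}_{k}.png",cv2.resize(a,None,fx=f,fy=f,interpolation=cv2.INTER_CUBIC))
o=get_obs(); print(o["time_s"],o["eef_pos"].round(4),o["wrist_force"].round(2),"dock",w2d(o["eef_pos"],[.5993,.0013,1.4116]).round(4),o["q"].round(2))
E
python3 snap.py d side
```

```text
3.35 [ 0.5813 -0.1261  0.0593] [ 0.31  0.14 -0.2 ] dock [[-0.1287 -0.0024  0.0513]] [-0.41  0.45  1.68  0.    1.01 -0.25]
```

View pics/d_side.png

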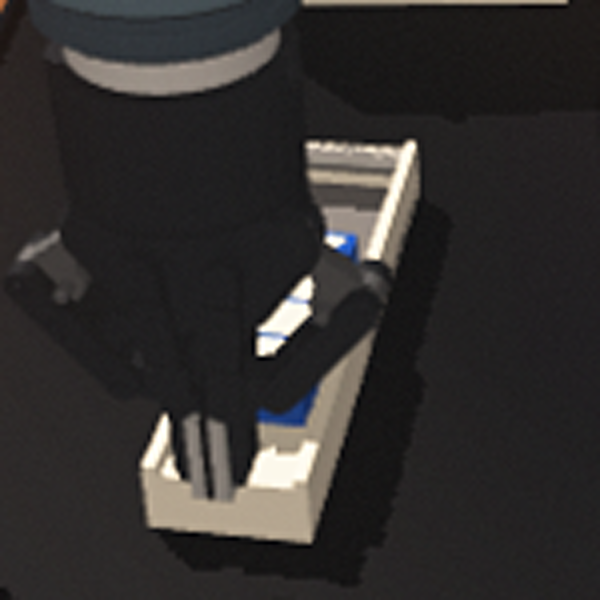

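Request:
servo_tool(
  plan=[
    [[-0.001,0.009,-0.002,0,-1],[0.0014,0.009,-0.002,0,-1],[0.0014,0.009,0,0,-1],[0.0014,0.009,0,0,-1],[0.0014,0.009,0,0,-1],[0.0014,0.009,0,0,-1],[0.0014,0.009,0,0,-1],[0.0014,0.009,0,0,-1]],
  ],
)

```text
time_s: 4.15
eef_pos: [0.5893, -0.0528, 0.0539]
eef_rot: [0.0, 0.762, 0.647, -0.0]
wrist_force: [0.2, -1.2, 1.1]
opening: 0.002
```

```bash
python3 snap.py e side top
```

```text
4.25 [ 0.5892 -0.0522  0.0538] [ 0.25 -0.64  0.29] dock [[-0.0544  0.0015  0.0458]] [-0.29  0.45  1.69  0.    1.   -0.13]
```

View pics/e_side.png

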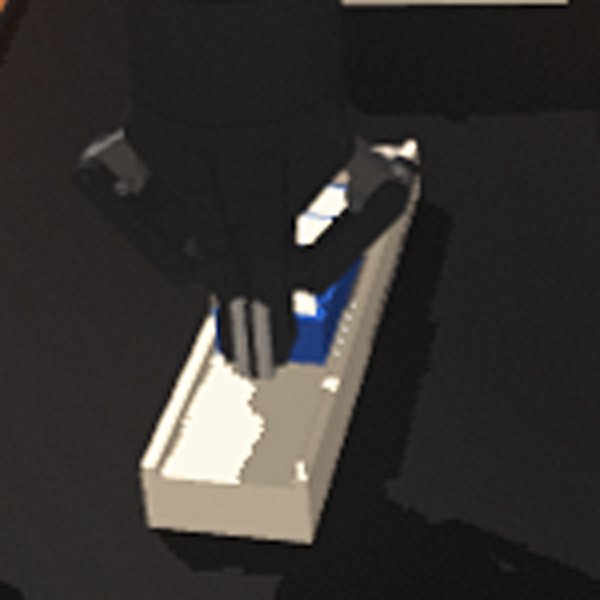

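View pics/e_top.png

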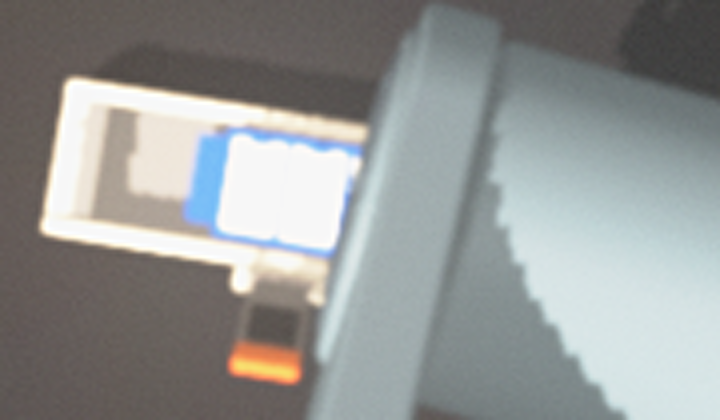

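Request:
servo_tool(
  plan=[
    [[0.0013,0.008,0,0,-1],[0.0013,0.008,0,0,-1],[0.0013,0.008,0,0,-1],[0.0013,0.008,0,0,-1]],
  ],
)

```text
time_s: 4.65
eef_pos: [0.5944, -0.021, 0.0539]
eef_rot: [-0.0, 0.762, 0.647, -0.0]
wrist_force: [-0.0, -0.6, -0.1]
opening: 0.002
```

```bash
python3 snap.py f side top
```

```text
4.75 [ 0.5944 -0.0204  0.0539] [0.35 0.5  0.92] dock [[-0.0222  0.0014  0.0459]] [-0.23  0.46  1.68  0.    1.01 -0.07]
```

View pics/f_side.png

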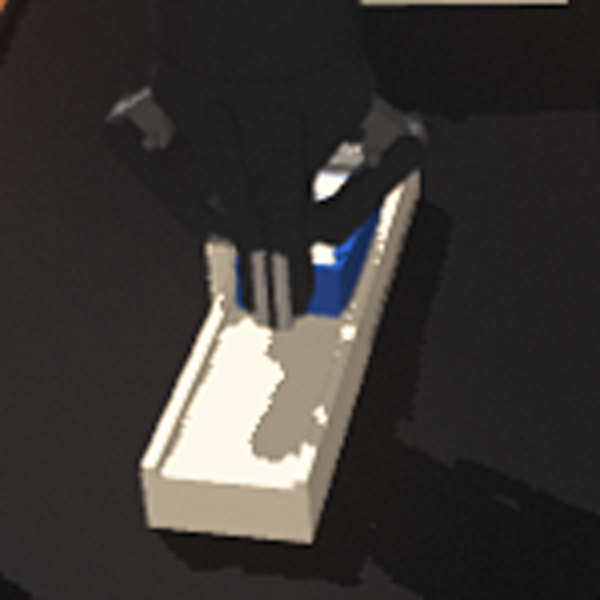

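View pics/f_top.png

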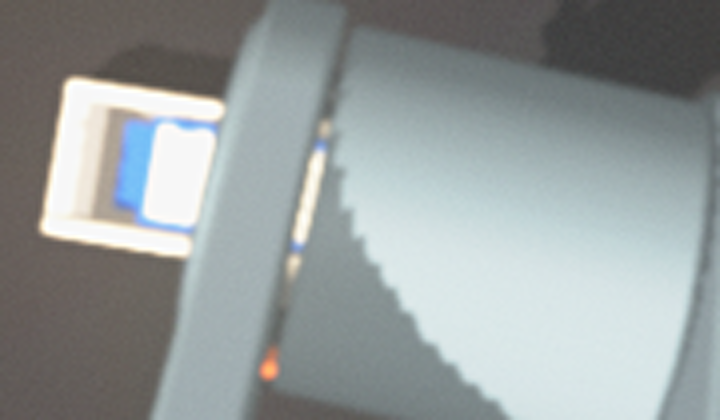

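Request:
servo_tool(
  plan=[
    [[0.001,0.006,0,0,-1],[0.001,0.006,0,0,-1],[0.0005,0.003,0,0,-1],[0,0,0,0,-1]],
  ],
)

```text
time_s: 5.15
eef_pos: [0.5969, -0.0061, 0.0539]
eef_rot: [-0.0, 0.762, 0.647, 0.0]
wrist_force: [0.1, -0.7, -0.2]
opening: 0.001
```

```bash
python3 snap.py g side top
```

```text
5.25 [ 0.5968 -0.0066  0.0539] [ 0.76 -0.01  0.54] dock [[-0.0082  0.0012  0.0459]] [-0.21  0.46  1.67 -0.    1.01 -0.05]
```

View pics/g_side.png

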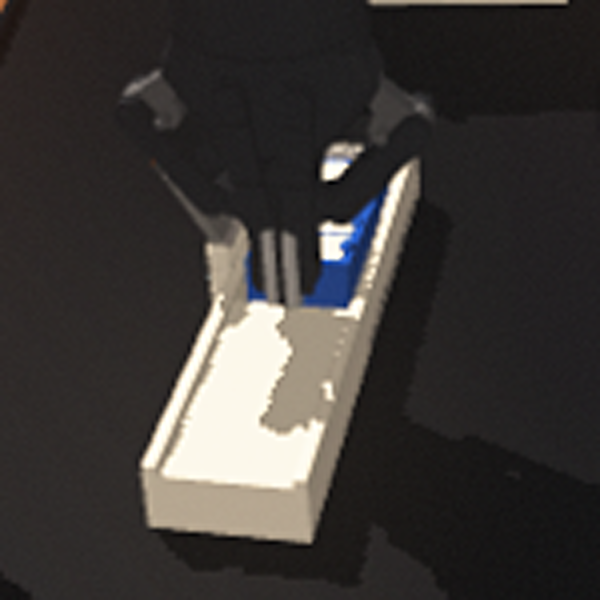

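View pics/g_top.png

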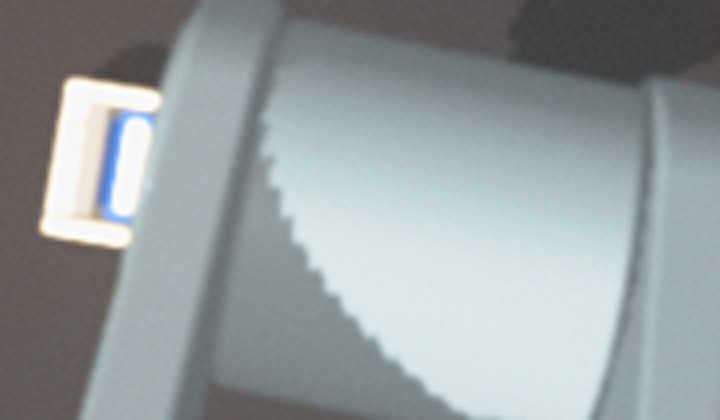

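Request:
servo_tool(
  plan=[
    [[0.0002,0.001,0,0,-1],[0.0002,0.001,0,0,-1],[0,0,0,0,-1]],
  ],
)

```text
time_s: 5.55
eef_pos: [0.5972, -0.0047, 0.0539]
eef_rot: [-0.0, 0.762, 0.647, -0.0]
wrist_force: [0.5, -1.0, -0.2]
opening: 0.002
```

```bash
python3 snap.py h side
```

```text
5.6 [ 0.5972 -0.0047  0.0539] [-0.55 -0.38  0.02] dock [[-0.0062  0.0011  0.0459]] [-0.21  0.46  1.67 -0.    1.01 -0.04]
```

View pics/h_side.png

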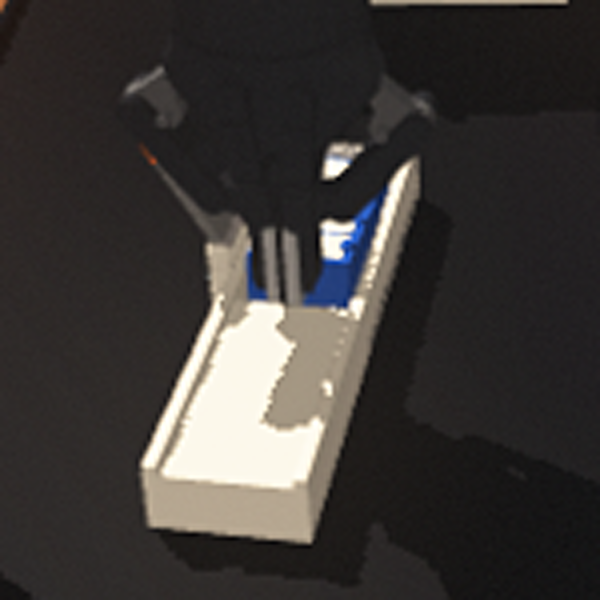

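Request:
servo_tool(
  plan=[
    [[-0.0024,-0.015,0,0,-1],[-0.0024,-0.015,0,0,-1],[0,0,0.04,0,-1],[0,0,0.045,0,-1],[-0.02,-0.01,0.045,0,-1],[-0.03,-0.01,0.01,0,-1],[0,0,0,0,-1]],
  ],
)

```text
time_s: 6.3
eef_pos: [0.5414, -0.057, 0.1964]
eef_rot: [0.002, 0.763, 0.646, 0.001]
wrist_force: [0.4, 0.3, -0.3]
opening: -0.006
```

```bash
python3 snap.py i side top wrist
```

```text
6.45 [ 0.5425 -0.0555  0.1935] [-0.28 -0.18 -0.66] dock [[-0.0651  0.0471  0.1855]] [-0.32  0.17  1.73  0.    1.24 -0.16]
```

View pics/i_side.png

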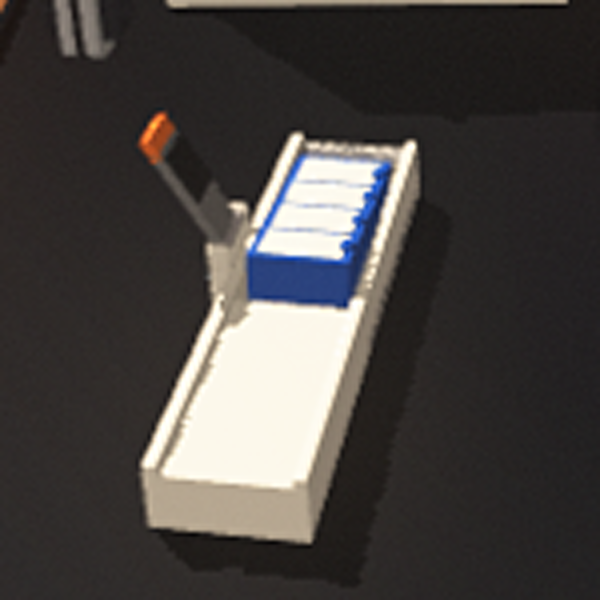

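View pics/i_top.png

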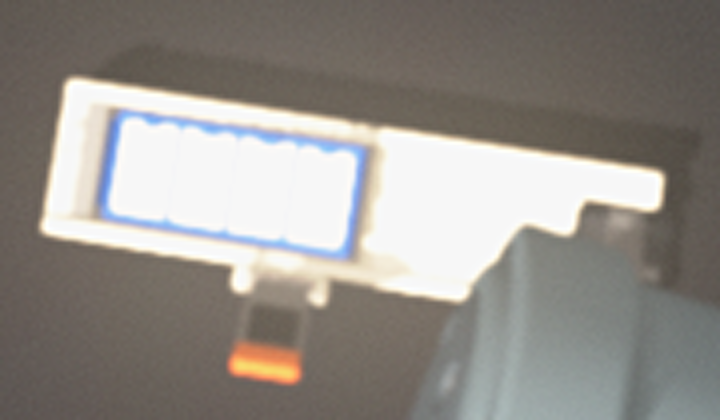

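View pics/i_wrist.png

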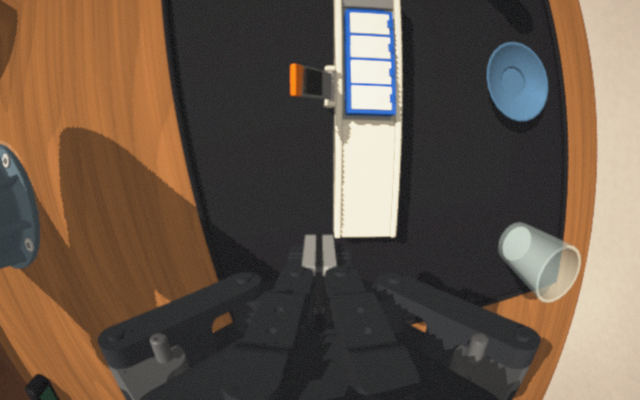

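```bash
python3 - <<'E'
from h import *
D=[.5993,.0013,1.4116]
for s,t in (((262,213.75),(327.5,269.25)),((287.5,215.5),(331.75,241.75)),((300+0-25.2,150+157/4),(240+107/4,205+218/4)),((200+393/4,150+160/4),(240+118/4,205+108/4))):
    p,e=tri(s,t); print(w2d(p,D).round(4),round(e,4))
# reference: same for known deck/wall points bias check
for s,t in (((235.7,266.7),(401.1,287)),((274.3,183),(250.2,263.2)),((303.7,185.7),(256.8,224.5))):
    p,e=tri(s,t); print('wall',w2d(p,D).round(4),round(e,4))
E
```

```text
[[0.0053 0.0213 0.0422]] 0.0031
[[ 0.0051 -0.0225  0.0428]] 0.0028
[[0.1044 0.0218 0.0312]] 0.0026
[[ 0.1072 -0.0228  0.0314]] 0.0027
wall [[-0.1156  0.0314  0.0298]] 0.0035
wall [[0.1306 0.0303 0.029 ]] 0.0057
wall [[ 0.13   -0.0306  0.0283]] 0.0004
```

Request:
servo_tool(
  plan=[
    [[-0.0105,0.025,0,0,-1],[-0.0105,0.025,0,0,-1],[-0.0105,0.025,0,0,-1],[-0.0105,0.025,0,0,-1],[0,0,-0.03,0,-1],[0,0,-0.03,0,-1],[0,0,-0.03,0,-1],[0,0,0,0,-1]],
  ],
)

```text
time_s: 7.25
eef_pos: [0.4971, 0.046, 0.0988]
eef_rot: [-0.004, 0.762, 0.647, -0.003]
wrist_force: [-0.6, 1.0, -0.2]
opening: 0.0
```

```bash
python3 snap.py j side wrist
```

```text
7.35 [0.5003 0.0455 0.103 ] [-0.34 -1.24  2.82] dock [[0.0279 0.1048 0.095 ]] [-0.15  0.2   1.9   0.    1.04  0.02]
```

View pics/j_side.png

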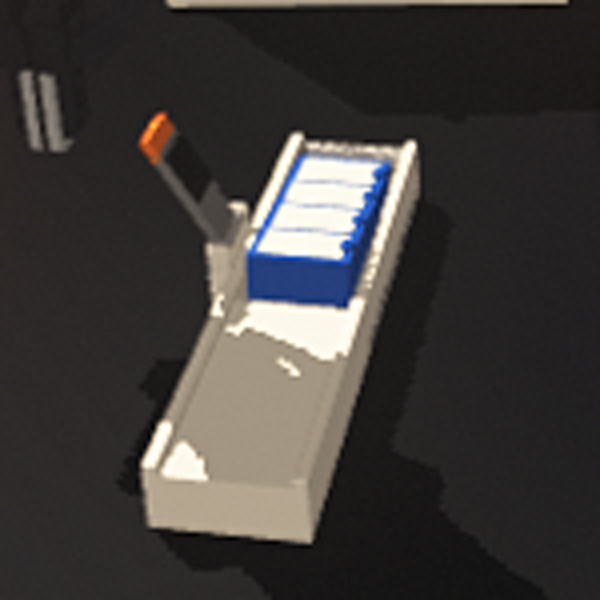

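View pics/j_wrist.png

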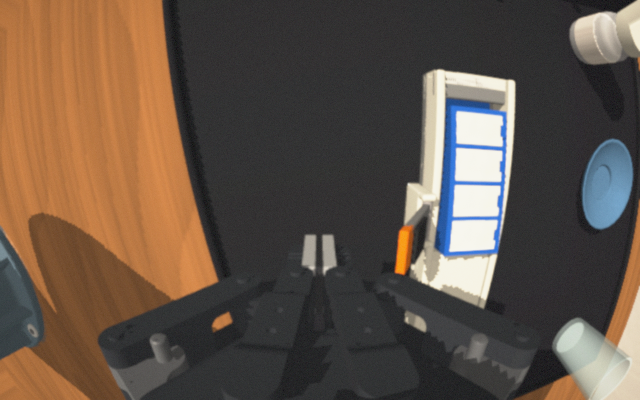

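Request:
servo_tool(
  plan=[
    [[0.0005,0.001,-0.009,0,-1],[0.0099,-0.0014,0,0,-1],[0.0099,-0.0014,0,0,-1],[0.0099,-0.0014,0,0,-1],[0.0099,-0.0014,0,0,-1],[0.0099,-0.0014,0,0,-1],[0.0099,-0.0014,0,0,-1],[0.0099,-0.0014,0,0,-1]],
  ],
)

```text
time_s: 8.15
eef_pos: [0.5705, 0.0366, 0.0941]
eef_rot: [-0.001, 0.762, 0.647, -0.001]
wrist_force: [-3.0, 1.5, -1.6]
opening: -0.002
```

```bash
python3 snap.py k side
```

```text
8.2 [0.5721 0.0362 0.0944] [-0.3  -0.15 -0.22] dock [[0.0301 0.0324 0.0864]] [-0.14  0.36  1.72  0.    1.06  0.02]
```

View pics/k_side.png

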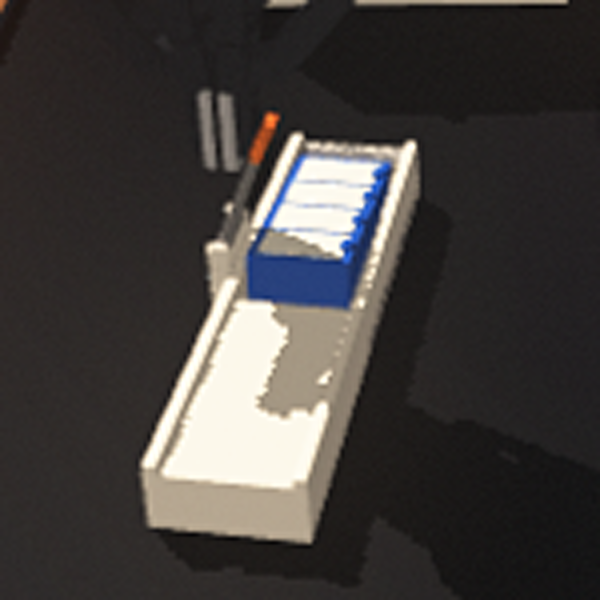

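Request:
servo_tool(
  plan=[
    [[0.0085,-0.0014,0,0,-1],[0.0085,-0.0014,0,0,-1],[0.0085,-0.0014,0,0,-1],[0.0085,-0.0014,0,0,-1],[0.0085,-0.0014,0,0,-1],[0,0,0,0,-1]],
  ],
)

```text
time_s: 8.8
eef_pos: [0.6152, 0.029, 0.0954]
eef_rot: [0.001, 0.762, 0.647, 0.001]
wrist_force: [-0.0, -0.8, -0.7]
opening: -0.0
```

```bash
python3 snap.py l side
```

```text
8.85 [0.6142 0.0293 0.0951] [-0.23 -0.    0.28] dock [[ 0.03   -0.0103  0.0871]] [-0.15  0.43  1.61 -0.    1.09  0.02]
```

View pics/l_side.png

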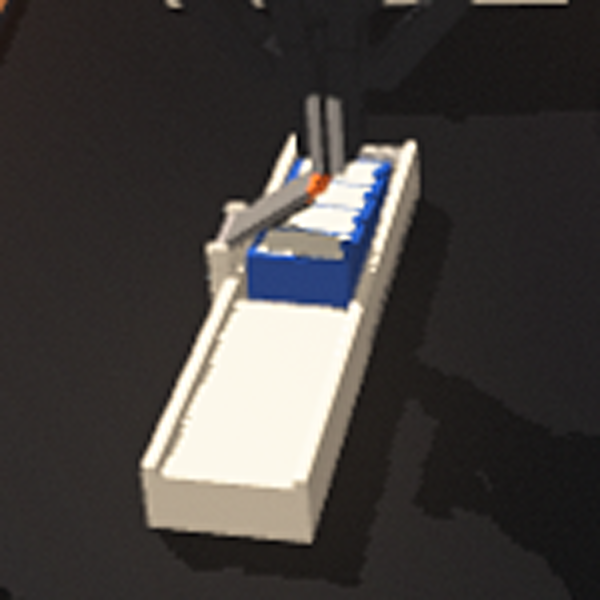

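Request:
servo_tool(
  plan=[
    [[0,0,-0.006,0,-1],[0,0,-0.006,0,-1],[0,0,-0.006,0,-1],[0,0,-0.005,0,-1],[0,0,-0.005,0,-1],[0,0,-0.004,0,-1],[0,0,0,0,-1]],
  ],
)

```text
time_s: 9.55
eef_pos: [0.6121, 0.0297, 0.0618]
eef_rot: [-0.001, 0.762, 0.647, -0.001]
wrist_force: [-0.5, -0.4, 0.5]
opening: 0.0
```

Request:
servo_tool(
  plan=[
    [[0,0,-0.002,0,-1],[0,0,-0.001,0,-1],[0,0,0,0,-1]],
  ],
)

```text
time_s: 9.85
eef_pos: [0.6123, 0.0297, 0.0596]
eef_rot: [-0.0, 0.762, 0.647, -0.0]
wrist_force: [-1.7, 0.7, 4.3]
opening: -0.0
```

```bash
python3 snap.py m side
```

```text
9.9 [0.6123 0.0297 0.0596] [-1.96 -0.74  4.36] dock [[ 0.0301 -0.0083  0.0516]] [-0.14  0.48  1.62 -0.    1.03  0.02]
```

View pics/m_side.png

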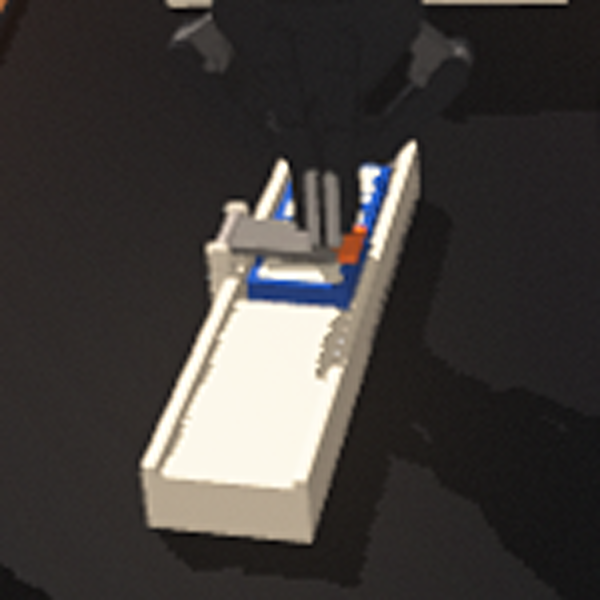

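Request:
servo_tool(
  plan=[
    [[0,0,-0.001,0,-1],[0,0,0,0,-1]],
  ],
)

```text
time_s: 10.1
eef_pos: [0.6123, 0.0297, 0.0595]
eef_rot: [-0.0, 0.762, 0.647, -0.001]
wrist_force: [-4.9, -0.3, 11.7]
opening: -0.0
```

Request:
servo_tool(
  plan=[
    [[0,0,-0.001,0,-1],[0,0,0,0,-1]],
  ],
)

```text
time_s: 10.3
eef_pos: [0.6124, 0.0297, 0.0594]
eef_rot: [-0.0, 0.762, 0.647, -0.001]
wrist_force: [-8.0, 0.6, 18.3]
opening: -0.0
```

Request:
servo_tool(
  plan=[
    [[0,0,0.005,0,-1],[0,0,0.03,0,-1],[0,0,0.045,0,-1],[-0.02,-0.03,0.045,0,-1],[-0.03,-0.04,0.02,0,-1],[-0.03,-0.04,0,0,-1],[-0.03,-0.04,0,0,-1],[0,0,0,0,-1]],
  ],
)

```text
time_s: 11.1
eef_pos: [0.5044, -0.1172, 0.1947]
eef_rot: [-0.001, 0.764, 0.645, -0.001]
wrist_force: [0.8, 1.0, -0.0]
opening: -0.003
```

```bash
python3 snap.py n side top wrist
```

```text
11.25 [ 0.5075 -0.1134  0.195 ] [ 0.44  0.61 -1.04] dock [[-0.1278  0.0724  0.187 ]] [-0.45  0.11  1.79  0.    1.24 -0.28]
```

View pics/n_side.png

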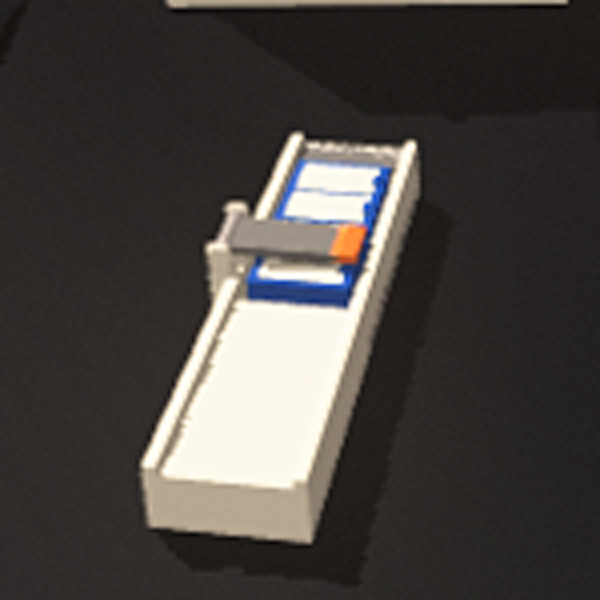

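View pics/n_top.png

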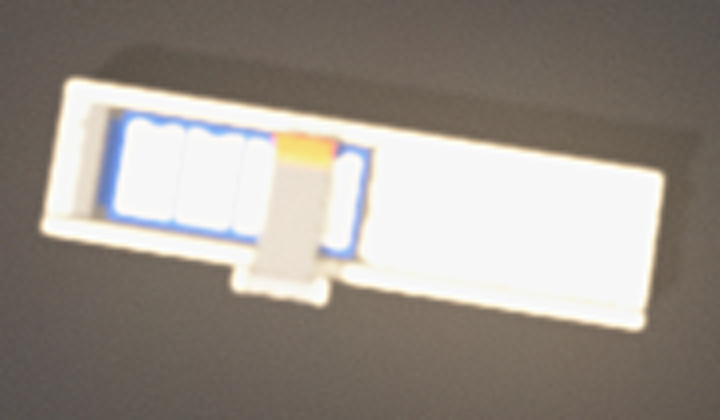

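View pics/n_wrist.png

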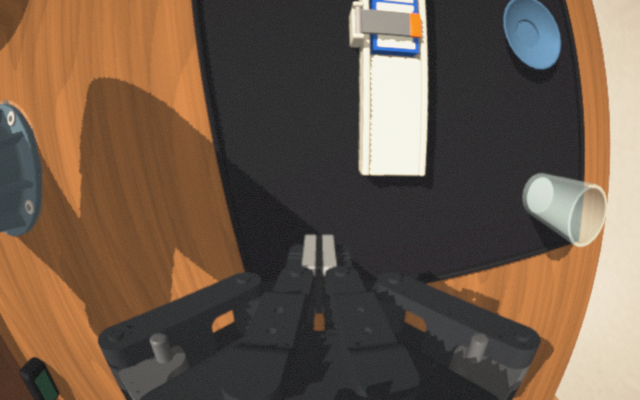

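```bash
python3 - <<'E'
from bench import *
import cv2
from h import *
D=[.5993,.0013,1.4116]
s=camera("side"); t=camera("top")
for th in ["clamp_tip","clamp_hinge","cassette_center","tongue_tip"]:
    a=pinpoint(s,th); b=pinpoint(t,th)
    if a and b:
        ua=(a[0]["centre"][1]*640,a[0]["centre"][0]*400);ub=(b[0]["centre"][1]*640,b[0]["centre"][0]*400)
        p,e=tri(ua,ub); print(th,w2d(p,D).round(4),round(e,4),round(a[0]["conf"],2),round(b[0]["conf"],2))
    else: print(th,len(a),len(b))
def draw(c,img,box,f,name,x0):
    a=cv2.resize(img[box[0]:box[1],box[2]:box[3]],None,fx=f,fy=f,interpolation=cv2.INTER_CUBIC)
    b=a.copy()
    for x0,col in ((x0,(0,0,255)),):
        P=[(x,y,z) for z in(.008,.03) for x,y in((x0,-.022),(x0+.1,-.022),(x0+.1,.022),(x0,.022))]
        q=((proj(c,d2w(P,D))-[box[2],box[0]]+.5)*f).astype(int)
        for i,j in((0,1),(1,2),(2,3),(3,0),(4,5),(5,6),(6,7),(7,4)):
            if i>=4: cv2.line(b,tuple(map(int,q[i])),tuple(map(int,q[j])),col,1)
    cv2.imwrite(name,np.hstack([a,b]))
draw(SIDE,s["img"],(180,240,250,310),6,"pics/o_side.png",.003)
draw(TOP,t["img"],(225,285,260,340),5,"pics/o_top.png",.003)
cv2.imwrite("pics/o_full.png",s["img"])
E
```

```text
clamp_tip [[ 0.0286 -0.0204  0.0401]] 0.0028 0.74 0.6
clamp_hinge [[0.032  0.0343 0.037 ]] 0.0084 0.74 0.97
cassette_center [[0.0564 0.0014 0.0188]] 0.0051 0.66 0.83
tongue_tip [[0.1208 0.0017 0.0106]] 0.0046 0.7 0.69
```

View pics/o_side.png

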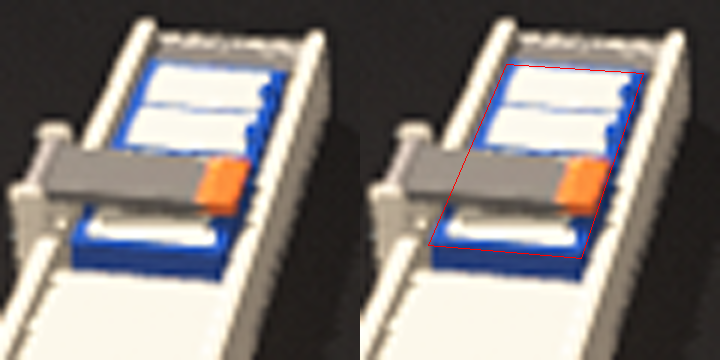

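View pics/o_top.png

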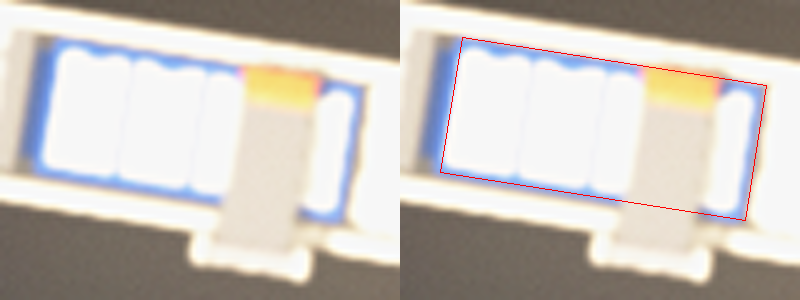

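View pics/o_full.png

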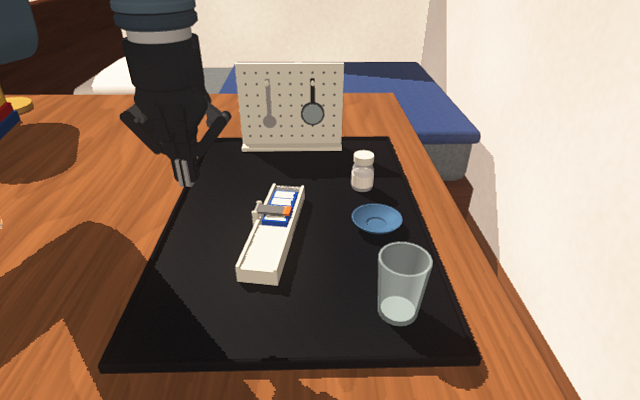

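```bash
python3 - <<'E'
from h import *
D=[.5993,.0013,1.4116]
s=cv2.imread("pics/o_full.png"); box=(195,225,255,305); f=14
a=cv2.resize(s[box[0]:box[1],box[2]:box[3]],None,fx=f,fy=f,interpolation=cv2.INTER_CUBIC)
for th,col in((0,(0,0,255)),(.1,(0,255,0))):
    P=[]
    for x,r,n in((.018,.047,.0025),(.018,.059,.0025),(.042,.059,.0025),(.042,.047,.0025),(.018,.059,-.0025),(.018,.047,-.0025)):
        P.append((x,.036-r*np.cos(th)+n*np.sin(th),.035+r*np.sin(th)+n*np.cos(th)))
    q=(proj(SIDE,d2w(P,D))-[box[2],box[0]]+.5)*f
    cv2.polylines(a,[q[:4].astype(np.int32)],True,col,1); cv2.polylines(a,[q[[0,4,5]].astype(np.int32)],False,col,1)
# hinge-side wall corners for bias
cv2.imwrite("pics/p.png",a[:, :780])
E
```

```text
(no output)
```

View pics/p.png

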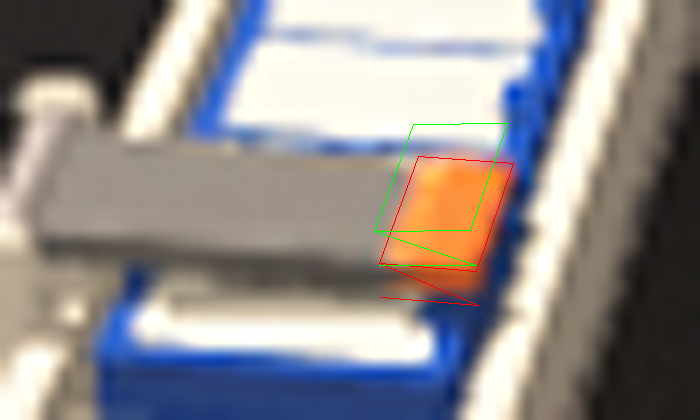

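```bash
python3 -c "
from bench import *
print(hand_in(), get_obs()['time_s'])"
```

```text
the job is handed in; nothing more can be done
the job is handed in; nothing more can be done
```

I pushed the cassette along the deck until it tipped into the well and its tongue hooked under the lip. I then swung the clamp over with the closed fingertips, pressed it shut, backed the arm clear and handed the job in at about 11.5 s.

**What the last checks showed:**
- **Cassette:** it lies flat in the well, with its tail 3–6 mm past the deck's end. The tongue tip came out at dock x about 121 mm and z about 10.6 mm, which fits a seated, hooked cassette.
- **Clamp:** the press hit a hard stop with the bar's top at about 37.4 mm (37.5 mm is closed) and about 18 N of downward force. With the arm gone, the bar still matches the outline of a closed clamp.
- **Bystanders:** the bottle, tumbler and dish look unmoved in the side picture. I compared it with the first one by eye and did not re-measure their positions.

**One check disagreed:** the network's clamp-tip height triangulated to 40 mm, against 35 mm when closed. Its rays missed each other by up to 8 mm on the clamp points, so I trusted the outline match and the press depth instead. The tail position, by corners and network, sits at the 5 mm limit or about 1 mm past it. That is within the 2 mm calibration error.

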